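# Drive the seal sleeve out of a pastry filler's nozzle head

## Robot

A 6-joint arm with a two-finger parallel gripper is mounted at the origin on a cart in front of the work surface, level with it; the furniture and walls round the work are solid. World frame = base frame: x ahead of the robot, y to its left, z up, the work surface at z = 0. Lengths are in mm, angles in rad, forces in N, time in s.
With the tool pointing down it reaches from about 400 to 925 mm from the base axis. Payload 12.5 kg.
Tool frame: the origin (TCP) lies between the finger pads; the fingertips stand 25 mm ahead of it and the grasp point (between the pads) lies 6 mm ahead of it; z points along the fingers, y is the line along which they close (so a half turn about z gives the same grasp; the last joint's range is limited). The gripper opens to 95 mm and grips with 3 to 60 N. Pads are 20 mm wide; open, the fingers measure 119 mm over their backs; the gripper's body (75 mm by 180 mm) begins 59 mm behind the grasp point.
Start: joints at [-1.27, 0.491, 1.559, -0, 1.092, -0.106], TCP at [247.319, -574.001, 239.661] pointing down, gripper open.
Joint ranges: [-3.1, 3.1], [-0.84, 2.19], [0.05, 2.79], [-1.13, 4.28], [0.06, 2.93], [-2.69, 2.69]. Speed limits (rad/s): [2.22, 2.22, 2.79, 3.14, 3.14, 3.14].

## Interface

Orientations are given as [roll, pitch, yaw] about the fixed x, y, z axes, in that order (R = Rz(yaw) Ry(pitch) Rx(roll)).
In Python, from cell import state, read_camera, job_done, cut_out gives the robot as it stands. The module is installed in compiled form; this text tells all that it offers.
- The arm moves only by the tool jog_arm, never from a script. Its argument "motion" is a list of rows, each a list of 2 entries, a list of its own where there are three numbers: the shift along the tool's x, y, z in mm, then the turn about the tool's z in rad. A call has 1 to 5 rows; each row is the pose to reach, as a shift and turn from the pose commanded when the call began, along the tool's axes at that moment; what a row does not reach only later rows make up. A row lasts 1/10 s, in which the tool goes at most 50 mm and 8.59 degrees, less where a joint would pass 70% of its speed; a pose out of reach is approached as far as the arm can. A call with a gripper value outside its range is refused whole. "grip" is the closure, from 0 (fully open) to 1 (shut), set as the call begins (left out, the last holds). The fingers move at their own pace and stop on an object; the grip force is fixed at half the most. Time passes only in rows, so rows that repeat a pose let the fingers close. It gives the time, the measured TCP pose, the force, the opening and the grip force at its end, in the units of the state.
- state(): the state, without advancing time (a new reading comes with each control period).
- read_camera(name): name is "side" or "top"; returns a dict with "img" (480x640x3 uint8, blue, green, red), "vertical_fov" (degrees; the focal length in pixels is half the picture's height over the tangent of half this angle, whatever the lens; pixels are square), "cx", "cy" (the principal point, pixels), "extrinsics" (4x4, takes a point from camera to world coordinates). Camera axes: x right, y up, looking along -z (the intrinsics and any distortion apply to the point x, -y, -z); pixel columns grow to the right and rows downward; lengths in mm; the calibration is good to about 2 mm. A picture is of the moment at which its call begins. There is no depth.
- job_done(): hands the job in; it is judged then, once.
Trained networks look in a picture, given as the dict that the camera call returned (one of the last four; its "shot" number tells which), for a name from the list of things; names that differ only in an ending like _2 or _b are one class to them, and where a whole thing is asked for, a point or a joint stands for the part that bears it (a point fixed in the world has none). Each returns a list of dicts, best first, with "p" (0 to 1); they miss things now and then, are a little off and sometimes report something else, mostly with a low value. They report only what shows in the picture. A call takes as long as a camera call.
- cut_out(name, picture): "region" (480x640 bool, what is visible of it) and "box" ([left, top, right, bottom] in pixels, round what is visible of it).
The state is a dict: "t": time; "joints": joint angles; "qvel": joint speeds; "tau": joint torques, N m; "eef_pos": TCP position; "tcp_rot": TCP orientation; "ft_force": force on the tool from outside, world axes, zero at the start; "moment": the same for the moment, N m; "opening": opening from 0.0 (shut) to 1.0 (fully open); "grip_force": force on a finger pad.
Only numpy, scipy, OpenCV 4.12 (cv2) and the standard library are available. Lean on these libraries where they do the work, as an engineer would, in place of code of your own. Each camera call takes 0.05 s, during which the arm holds its last target. There are 200 camera calls.

## Task

The pastry filler's nozzle head has to be stripped for washing: take the blue-handled drift from its white holder, put it down the bore of the steel nozzle head and press the white nylon sleeve out through the bottom, so that it drops into the drip tray underneath. Go by feel: press slowly and steadily, and ease off as soon as the sleeve lets go or the drift's collar comes to rest on the head, because a hard push or a knock scores the bore. Then hang the drift back in its holder, and leave the stand's surroundings (pastries, jam jars, shaker, bell) as they are.

Things in the scene. Friction and masses are not known exactly. Their poses are not given: they have to be found in the camera images.
- stand: Strip-down stand, fixed to the counter: base plate 164 x 124 mm, a square steel drip tray (98 x 98 mm inside, rim 40 mm above the counter), a steel column 20 mm thick (axis at x +77 mm, top 139 mm above the counter) carrying the nozzle head over the tray. Origin: on the counter under the head's vertical bore, whose axis is this body's z axis; +x points to the column, -y to the head's side inlet.
- bore_axis (a point): Point of the stand on the axis of the bore, 134 mm above the counter. The steel nozzle head, 60 mm across, 64 mm high, is clamped firmly to the column at a height that differs each time and is NOT reported: its flat top face lies 124 to 144 mm above the counter, up to 10 mm above or below this point. From the top: countersink 30 mm narrowing to 22 mm over 5 mm; hole 22 mm down to 12 mm; then a seat 27 mm wide, open below.
- tray_floor (a point): Middle of the drip tray's floor, under the bore, 14.5 mm above the counter; axes as those of the stand.
- sleeve_center (a point): Centre of the white nylon sleeve: tube 24 mm outside, 15 mm inside, 34 mm long, 24 to 39 g, z along its axis. At the start it stands upright in the seat of the bore, coaxial with it, its top end 110 to 112 mm above the counter, that is 12 to 34 mm below the head's top face. It can only come out downwards.
- sleeve: The same sleeve; origin at the centre of its lower end. Four sprung rubber pads in the seat wall (40 to 56 mm below the head's top face) hold it by friction: a push of 6 to 12 N moves it all the way, until its top end has passed the pads; then the resistance vanishes and it falls into the tray, where it may lie any way up. The pads do not touch the drift.
- drift: Drift, 0.18 to 0.26 kg: blue handle 26 mm thick (29 mm at its rounded top end), 63 mm long; below it a steel collar 46 mm across, 6 mm thick; below that a steel shaft 19 mm thick, 58.5 mm long, with a 4 mm bevelled nose. Origin on its axis at the collar's underside, z up. When the collar rests on the head the tip is 2 to 3 mm beyond the point where the sleeve lets go.
- drift_grip (a point): Point on the drift's axis half-way up the handle, 30 mm above the collar's underside, 88.5 mm above the tip. At the start the drift hangs upright in its holder, the collar on the holder's top.
- drift_tip (a point): Middle of the flat tip (14 mm across) of the drift's shaft, 88.5 mm below drift_grip.
- holder_hole (a point): Centre of the mouth of the hole in the drift's white plastic holder, in its top face, 76 mm above the counter. Hole 28 mm wide with a 3 mm bevel, open below; holder 88 x 90 mm, fixed to the counter.
- jar_berry: Small jam jar with purple jam, 59 mm wide, 66 mm high; origin under its centre. Bystander.
- jar_orange: Small jam jar with orange jam, 59 mm wide, 66 mm high; origin under its centre. Bystander.
- fill0: Croissant on the small wooden board at the left, about 70 x 116 x 56 mm; origin under its centre. Bystander.
- fill1: Second croissant on that board, about 67 x 114 x 52 mm; origin under its centre. Bystander.
- flour: White flour shaker, 69 mm wide, 118 mm high; origin under its centre. Bystander.
- bell: Brass counter bell, 84 mm wide, 63 mm high; origin under its centre. Bystander.

How it is judged:
By the outcome, as a careful person would: the job done as asked, in the order asked, and still so for the second after the job is handed in, with the robot touching nothing.
It also fails if it takes over 67 s, if anything falls off the work surface, if the arm or the gripper's body presses on something with over 40 N, if the wrist force passes 120 N, or if a joint passes its speed limit or range.

## Working session

There is one attempt and no reset: what is moved stays moved. The work goes in short steps, Python scripts to look and compute and a tool call to move; the robot and the scene stay as the last step left them, time stands still between calls to the robot, and variables do not carry over. Pictures are saved under pics/ and viewed, at most 10 in all, crops included, and the job is handed in when it is done.

Besides the shell and the picture viewer there is one more tool, called after ">>>" by a JSON object that holds its "fn" and its "kwargs". jog_arm: Moves the arm, as the interface text tells. Its arguments: {"type":"object","properties":{"motion":{"type":"array"},"grip":{"type":"number"}},"required":["motion"]}

```bash
mkdir -p pics
cat > h.py <<'E'
import numpy as np, cv2
from cell import state, read_camera, job_done, cut_out
def K(d):
    f=240/np.tan(np.radians(d["vertical_fov"])/2); return f,d["cx"],d["cy"]
def ray(d,u,v):
    f,cx,cy=K(d); E=np.array(d["extrinsics"]); r=E[:3,:3]@np.array([(u-cx)/f,-(v-cy)/f,-1]); return E[:3,3],r
def onz(d,u,v,z):
    o,r=ray(d,u,v); return o+r*(z-o[2])/r[2]
def proj(d,p):
    f,cx,cy=K(d); E=np.array(d["extrinsics"]); c=E[:3,:3].T@(np.array(p)-E[:3,3]); return cx-f*c[0]/c[2], cy+f*c[1]/c[2]
E
python3 - <<'E'
from h import *
print({k:np.round(v,3).tolist() for k,v in state().items()})
for n in("top","side"):
    d=read_camera(n); cv2.imwrite(f"pics/{n}0.png",d["img"])
    print(n,{k:(np.round(v,3).tolist()) for k,v in d.items() if k!="img"})
    for t in("drift","stand","sleeve","holder_hole","jar_berry","jar_orange","flour","bell","fill0","fill1"):
        try:
            for r in cut_out(t,d)[:2]: print(t,round(r["p"],2),np.round(r["box"]).tolist())
        except Exception as e: print(t,e)
E
```

```text
{'t': 0.0, 'joints': [-1.27, 0.492, 1.559, -0.0, 1.092, -0.106], 'qvel': [-0.0, -0.0, -0.001, 0.0, 0.002, 0.001], 'tau': [0.001, -61.265, -25.818, 0.069, 0.048, -0.0], 'eef_pos': [247.237, -573.8, 239.064], 'tcp_rot': [-3.141, -0.0, 0.407], 'ft_force': [-0.348, -0.095, -0.013], 'moment': [-0.018, -0.017, 0.055], 'grip_force': 0.0, 'opening': 0.996}
top {'vertical_fov': 53.102, 'cx': 319.29, 'cy': 240.287, 'extrinsics': [[0.075, 0.977, -0.201, 203.519], [-0.997, 0.074, -0.015, -73.566], [0.0, 0.201, 0.979, 1533.908], [0.0, 0.0, 0.0, 1.0]], 'shot': 1}
stand 0.82 [327.0, 214.0, 375.0, 281.0]
stand 0.42 [399.0, 259.0, 422.0, 269.0]
holder_hole 0.81 [246.0, 232.0, 281.0, 268.0]
jar_berry 0.62 [397.0, 227.0, 416.0, 248.0]
flour 0.96 [456.0, 228.0, 486.0, 251.0]
bell 0.71 [481.0, 269.0, 508.0, 296.0]
fill0 0.8 [163.0, 241.0, 204.0, 263.0]
fill0 0.63 [123.0, 239.0, 158.0, 258.0]
fill1 0.8 [163.0, 241.0, 204.0, 263.0]
fill1 0.63 [123.0, 239.0, 158.0, 258.0]
side {'vertical_fov': 42.3, 'cx': 330.014, 'cy': 246.423, 'extrinsics': [[-0.951, 0.118, -0.284, -22.312], [-0.307, -0.429, 0.849, 1464.545], [-0.021, 0.895, 0.445, 898.387], [0.0, 0.0, 0.0, 1.0]], 'shot': 2}
drift 0.65 [308.0, 260.0, 327.0, 290.0]
stand 0.77 [307.0, 215.0, 375.0, 276.0]
holder_hole 0.59 [298.0, 278.0, 335.0, 318.0]
jar_berry 0.66 [332.0, 216.0, 346.0, 238.0]
jar_orange 0.73 [358.0, 214.0, 379.0, 241.0]
flour 0.73 [345.0, 181.0, 366.0, 218.0]
bell 0.75 [382.0, 194.0, 408.0, 213.0]
fill0 0.88 [248.0, 369.0, 285.0, 411.0]
fill0 0.64 [271.0, 337.0, 306.0, 372.0]
fill1 0.88 [248.0, 369.0, 285.0, 411.0]
fill1 0.64 [271.0, 337.0, 306.0, 372.0]
```

Run:
```python
import cv2
a=cv2.imread("pics/top0.png")[190:310,230:430]; cv2.imwrite("pics/topc.png",cv2.resize(a,(800,480),interpolation=cv2.INTER_CUBIC))
b=cv2.imread("pics/side0.png")[180:330,260:460]; cv2.imwrite("pics/sidec.png",cv2.resize(b,(800,600),interpolation=cv2.INTER_CUBIC))
```

```text
(no output)
```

View pics/topc.png

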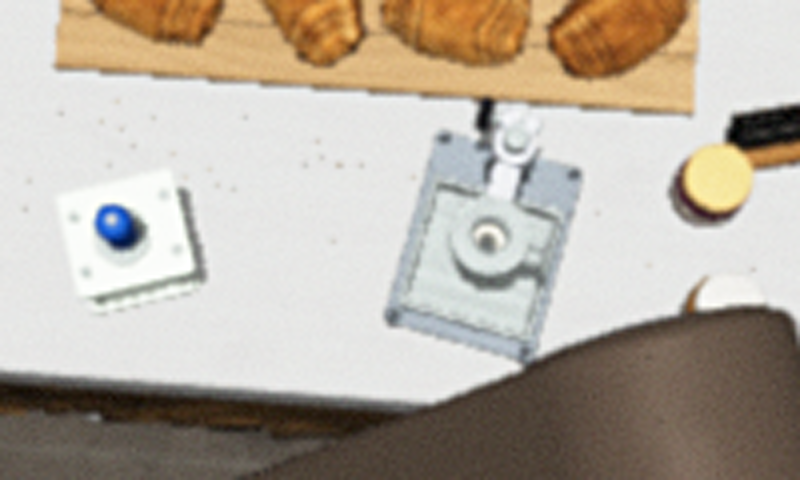

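View pics/sidec.png

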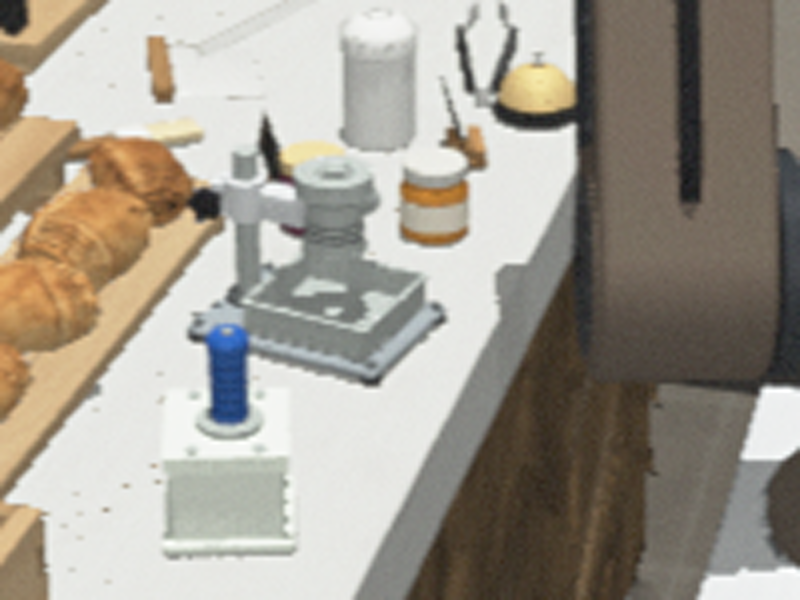

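```bash
cat > m.py <<'E'
from h import *
from scipy.optimize import least_squares
def blue(d):
    h=cv2.cvtColor(d["img"],cv2.COLOR_BGR2HSV); m=cv2.inRange(h,(100,120,40),(130,255,255))
    n,l,s,c=cv2.connectedComponentsWithStats(m); i=1+np.argmax(s[1:,4]); return s[i],c[i]
def cyl(d,x,y,z0,z1,r):
    a=np.linspace(0,6.28,40); P=[proj(d,(x+r*np.cos(t),y+r*np.sin(t),z)) for z in(z0,z1) for t in a]
    M=cv2.moments(cv2.convexHull(np.float32(P))); return np.array([M["m10"],M["m01"]])/M["m00"]
E
python3 - <<'E'
from m import *
t=read_camera("top"); s=read_camera("side")
ob=[blue(t),blue(s)]; print(ob)
r=lambda p:np.r_[cyl(t,*p,82,145,13.3)-ob[0][1],cyl(s,*p,82,145,13.3)-ob[1][1]]
q=least_squares(r,[600,100]); print("drift",q.x,q.fun)
T=(352,248.5); S=(343.75,223)
r=lambda p:np.r_[np.array(proj(t,p))-T,np.array(proj(s,p))-S]
q=least_squares(r,[600,-100,134]); print("head",q.x,q.fun)
o=lambda u,v,z:onz(t,230+u/4,190+v/4,z).round(1)
print("col",o(517,137,139)); 
c=[o(442,185,40),o(565,215,40),o(530,340,40),o(405,305,40)];print("tray",c,np.mean(c,0))
for p in[(88,217),(164,195),(178,250),(86,272)]: print("holder bolt",o(*p,76))
for n in("flour","bell"):
    b=cut_out(n,t)[0]["box"]; print(n,onz(t,(b[0]+b[2])/2,(b[1]+b[3])/2,60))
E
```

```text
[(array([254, 241,  10,  11,  68], dtype=int32), array([258.67647059, 246.36764706])), (array([311, 261,  11,  25, 190], dtype=int32), array([316.58947368, 272.91052632]))]
drift [463.22163751 128.68904103] [-0.05379231 -0.39042423 -0.01243776  0.81203836]
head [ 472.77651623 -150.61990409  136.25593026] [-0.00323892 -0.02291655  0.02296543  0.00415158]
col [ 547.3 -167.5  139. ]
tray [array([ 528.1, -117. ,   40. ]), array([ 511.1, -215.9,   40. ]), array([ 409.5, -193.9,   40. ]), array([429.7, -94.4,  40. ])] [ 469.6 -155.3   40. ]
holder bolt [474.4 155.4  76. ]
holder bolt [496.1  98.4  76. ]
holder bolt [453.8  83.5  76. ]
holder bolt [431.4 152.4  76. ]
flour [ 540.94818031 -527.69083452   60.        ]
bell [ 408.79534876 -601.63395524   60.        ]
```

>>> {"fn": "jog_arm", "kwargs": {"motion": [[[340, -200, 0], 0], [[340, -200, 0], 0], [[340, -200, 0], 0], [[340, -200, 0], 0], [[340, -200, 0], 0]], "grip": 0}}

```text
t: 1.8
eef_pos: [395.9, -370.7, 239.8]
tcp_rot: [3.141, -0.0, 0.406]
ft_force: [0.9, -0.4, 0.9]
opening: 1.001
grip_force: 0.0
```

>>> {"fn": "jog_arm", "kwargs": {"motion": [[[170, -230, 0], 0], [[170, -230, 0], 0], [[170, -230, 0], 0], [[170, -230, 0], 0], [[170, -230, 0], 0]]}}

```text
t: 2.3
eef_pos: [452.1, -127.0, 239.9]
tcp_rot: [3.141, -0.0, 0.407]
ft_force: [0.6, 0.3, -0.6]
opening: 0.997
grip_force: 0.0
```

```bash
cat >> h.py <<'E'
def shift(target):
    s=state(); p=np.array(s["eef_pos"]); r,pt,y=s["tcp_rot"]
    from scipy.spatial.transform import Rotation as R
    return R.from_euler("xyz",[r,pt,y]).as_matrix().T@(np.array(target)-p)
E
python3 -c "
from h import *
print(state()['eef_pos'],shift((463,129,200)))"
```

```text
[ 452.10343628 -126.99488073  239.875587  ] [ 111.21485266 -230.8450738    39.79930844]
```

>>> {"fn": "jog_arm", "kwargs": {"motion": [[[110, -230, 30], 0], [[110, -230, 30], 0], [[110, -230, 30], 0], [[110, -230, 30], 0], [[110, -230, 30], 0]]}}

```text
t: 2.8
eef_pos: [461.6, 121.3, 210.4]
tcp_rot: [3.141, -0.001, 0.407]
ft_force: [1.4, -0.9, 0.3]
opening: 1.001
grip_force: 0.0
```

>>> {"fn": "jog_arm", "kwargs": {"motion": [[[0, 0, 0], 0], [[0, 0, 0], 0]]}}

```text
t: 3.0
eef_pos: [461.5, 120.1, 210.3]
tcp_rot: [3.141, 0.0, 0.41]
ft_force: [-1.0, 0.3, 0.0]
opening: 1.002
grip_force: 0.0
```

Run:
```python
from m import *
t=read_camera("top"); s=read_camera("side")
print(state()['eef_pos'],shift((463,129,114)))
a=np.hstack([cv2.resize(t["img"][200:300,210:310],(400,400),interpolation=2),cv2.resize(s["img"][200:300,265:365],(400,400),interpolation=2)]); cv2.imwrite("pics/p2.png",a)
T=proj(t,state()['eef_pos']);print("TCP px",T,proj(s,state()['eef_pos']))
```

```text
[461.84140384 118.44924613 210.50636464] [ 5.22771126 -9.25965296 96.50424359]
TCP px (np.float64(258.0433053878434), np.float64(240.33430988328152)) (np.float64(317.22216290859535), np.float64(238.7857766282734))
```

View pics/p2.png

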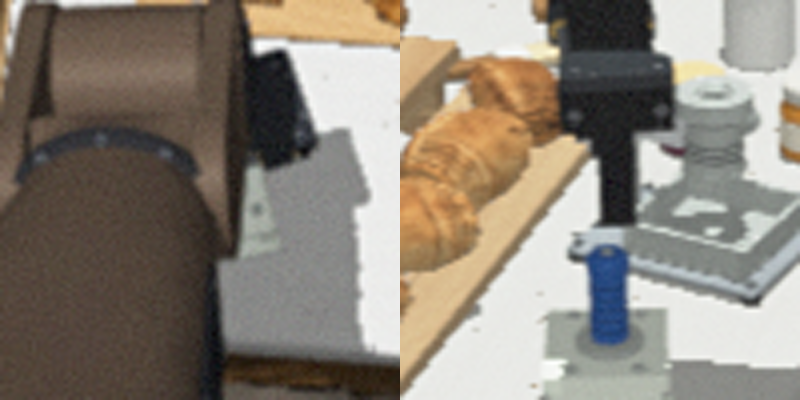

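>>> {"fn": "jog_arm", "kwargs": {"motion": [[[2, -9, 0], 0], [[2, -9, 30], 0], [[2, -9, 60], 0], [[2, -9, 85], 0], [[2, -9, 96], 0]]}}

```text
t: 3.6
eef_pos: [459.5, 127.5, 112.8]
tcp_rot: [-3.141, 0.002, 0.405]
ft_force: [-0.4, 0.8, 0.6]
opening: 1.001
grip_force: 0.0
```

>>> {"fn": "jog_arm", "kwargs": {"motion": [[[0, 0, 0], 0], [[0, 0, 0], 0]]}}

```text
t: 3.8
eef_pos: [460.5, 128.0, 115.1]
tcp_rot: [3.141, -0.001, 0.406]
ft_force: [0.5, 0.2, 0.3]
opening: 1.001
grip_force: 0.0
```

Run:
```python
from m import *
s=read_camera("side")
print(state()['eef_pos'],state()['ft_force'],blue(s))
cv2.imwrite("pics/p3.png",cv2.resize(s["img"][210:310,265:365],(500,500),interpolation=2))
```

```text
[460.61285433 128.13504929 115.40208521] [0.20921513 0.57065341 1.12718085] (array([313, 270,   3,  15,  32], dtype=int32), array([313.71875, 277.46875]))
```

View pics/p3.png

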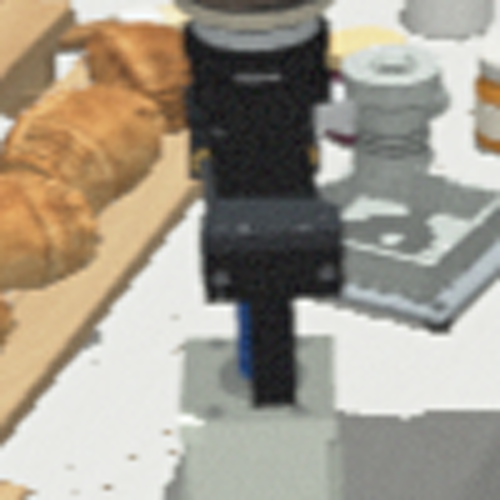

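>>> {"fn": "jog_arm", "kwargs": {"motion": [[[2.5, 0, 1], 0], [[2.5, 0, 1], 0], [[2.5, 0, 1], 0], [[2.5, 0, 1], 0], [[2.5, 0, 1], 0]], "grip": 1}}

```text
t: 4.35
eef_pos: [462.3, 129.3, 113.5]
tcp_rot: [3.141, -0.0, 0.407]
ft_force: [-0.6, 0.5, 0.1]
opening: 0.638
grip_force: 0.0
```

>>> {"fn": "jog_arm", "kwargs": {"motion": [[[0, 0, 0], 0], [[0, 0, 0], 0], [[0, 0, 0], 0]]}}

```text
t: 4.65
eef_pos: [462.3, 129.2, 113.4]
tcp_rot: [3.142, 0.0, 0.407]
ft_force: [-0.1, -0.1, 1.2]
opening: 0.382
grip_force: 0.0
```

>>> {"fn": "jog_arm", "kwargs": {"motion": [[[0, 0, 0], 0], [[0, 0, 0], 0], [[0, 0, 0], 0], [[0, 0, 0], 0]]}}

```text
t: 5.05
eef_pos: [462.4, 129.2, 113.4]
tcp_rot: [3.141, -0.0, 0.407]
ft_force: [0.7, -0.7, 0.2]
opening: 0.287
grip_force: 30.0
```

>>> {"fn": "jog_arm", "kwargs": {"motion": [[[0, 0, -10], 0], [[0, 0, -35], 0], [[0, 0, -70], 0], [[0, 0, -110], 0], [[0, 0, -150], 0]]}}

```text
t: 5.55
eef_pos: [461.6, 129.3, 265.4]
tcp_rot: [-3.141, 0.001, 0.407]
ft_force: [0.4, 0.3, -2.5]
opening: 0.289
grip_force: 30.0
```

>>> {"fn": "jog_arm", "kwargs": {"motion": [[[0, 0, 0], 0], [[0, 0, 0], 0], [[0, 0, 0], 0]]}}

```text
t: 5.85
eef_pos: [461.6, 129.2, 262.4]
tcp_rot: [-3.141, 0.002, 0.407]
ft_force: [-0.8, 0.4, -1.5]
opening: 0.289
grip_force: 30.0
```

Run:
```python
from m import *
s=state();print(s['eef_pos'],s['ft_force'],s['moment'],s['opening'],shift((472.5,-151.5,263)))
t=read_camera("top"); sd=read_camera("side")
a=np.hstack([cv2.resize(t["img"][200:300,305:405],(400,400),interpolation=2),cv2.resize(sd["img"][190:290,280:380],(400,400),interpolation=2)]); cv2.imwrite("pics/p4.png",a)
```

```text
[461.59016099 129.17983627 262.36926181] [-0.75976567  0.35030102 -1.48101547] [ 0.04779395 -0.01367751 -0.06068334] 0.289131483605625 [-101.05633601  262.08376475   -0.55687681]
```

View pics/p4.png

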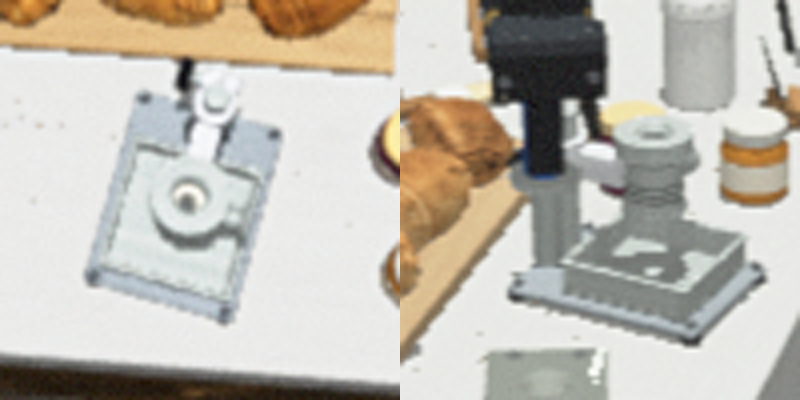

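>>> {"fn": "jog_arm", "kwargs": {"motion": [[[-101, 262, 0], 0], [[-101, 262, 0], 0], [[-101, 262, 0], 0], [[-101, 262, 0], 0], [[-101, 262, 0], 0]]}}

```text
t: 6.45
eef_pos: [471.5, -122.5, 262.5]
tcp_rot: [-3.14, 0.001, 0.407]
ft_force: [1.3, -0.3, -1.8]
opening: 0.291
grip_force: 30.0
```

>>> {"fn": "jog_arm", "kwargs": {"motion": [[[0, 0, 0], 0], [[0, 0, 0], 0], [[0, 0, 0], 0], [[0, 0, 0], 0]]}}

```text
t: 6.85
eef_pos: [472.0, -119.4, 263.2]
tcp_rot: [-3.141, 0.0, 0.409]
ft_force: [-0.7, -0.3, -2.8]
opening: 0.283
grip_force: 30.0
```

Run:
```python
from m import *
s=state();print(s['eef_pos'],s['ft_force'],s['moment'],s['tcp_rot'],shift((471.3,-151.2,240)))
```

```text
[ 471.99166039 -119.37186671  263.17107961] [-0.74429982 -0.28845128 -2.79587993] [-0.00829016 -0.0314825  -0.04340459] [-3.14114168e+00  4.01454313e-04  4.08513065e-01] [-13.269015   28.9447665  23.1633574]
```

>>> {"fn": "jog_arm", "kwargs": {"motion": [[[-7, 15, 0], 0], [[-13.3, 29, 0], 0], [[-13.3, 29, 0], 0], [[-13.3, 29, 10], 0], [[-13.3, 29, 18], 0]]}}

```text
t: 7.35
eef_pos: [471.1, -151.9, 244.5]
tcp_rot: [-3.141, 0.0, 0.407]
ft_force: [0.3, 0.8, -2.7]
opening: 0.292
grip_force: 30.0
```

>>> {"fn": "jog_arm", "kwargs": {"motion": [[[0, 0, 0], 0], [[0, 0, 0], 0], [[0, 0, 0], 0], [[0, 0, 0], 0]]}}

```text
t: 7.75
eef_pos: [471.4, -152.4, 245.7]
tcp_rot: [3.141, -0.0, 0.407]
ft_force: [0.9, -0.0, -2.6]
opening: 0.29
grip_force: 30.0
```

Run:
```python
from m import *
s=state();print(s['eef_pos'],s['ft_force'],s['moment'],s['tcp_rot'])
t=read_camera("top"); sd=read_camera("side")
a=np.hstack([cv2.resize(t["img"][200:300,305:405],(300,300),interpolation=2),cv2.resize(sd["img"][190:240,320:370],(500,500),interpolation=2)[:300]]) if 0 else np.hstack([cv2.resize(t["img"][210:290,305:385],(400,400),interpolation=2),cv2.resize(sd["img"][190:240,320:370],(400,400),interpolation=2)]); cv2.imwrite("pics/p5.png",a)
e=np.array(s['eef_pos'])
for p in(e-[-.8,0,37],e-[-.8,0,95.9],(472,-151.4,134)): print(proj(sd,p),(np.array(proj(sd,p))-[320,190])*8+[400,0])
```

```text
[ 471.40818956 -152.39963684  245.65199534] [ 0.88051319 -0.00566147 -2.61426183] [-0.07004854  0.02821567 -0.0517144 ] [ 3.14115827e+00 -3.15414192e-04  4.06949522e-01]
(np.float64(343.85062185671273), np.float64(200.28471182515082)) [590.80497485  82.2776946 ]
(np.float64(344.0761466402551), np.float64(218.6523797004195)) [592.60917312 229.2190376 ]
(np.float64(344.10587031231404), np.float64(223.61727094469796)) [592.8469625  268.93816756]
```

View pics/p5.png

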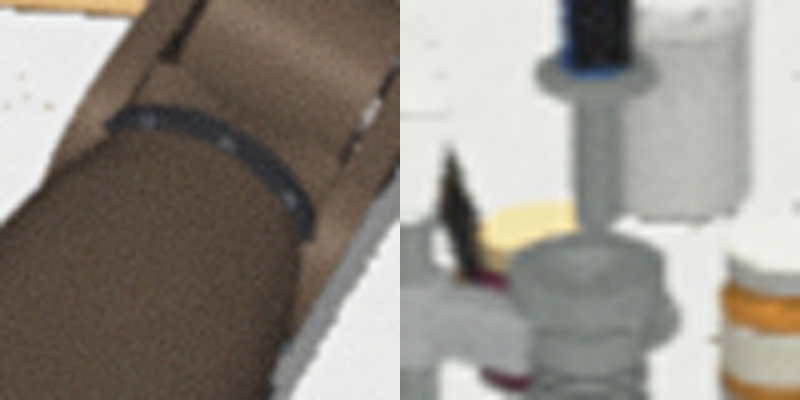

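Run:
```python
from m import *
g=[]
for i in range(4): g.append(read_camera("side")["img"].astype(float).mean(2))
g=np.mean(g,0); np.set_printoptions(linewidth=200)
print(range(328,362))
for r in(199,204,207,210,214,216,218,220,223,225,227,229): print(r,g[r,330:362].astype(int))
# undistorted reference top view of head from first picture
a=cv2.imread("pics/top0.png").astype(float).mean(2)
print(a[238:262,338:366].astype(int))
```

```text
range(328, 362)
199 [232 230 231 231 232 231 204 132 119 121 113 103  95  97  95  96 100 110 118 119 119 125 153 173 175 181 182 180 182 180 174 163]
204 [232 232 232 232 232 232 232 231 232 233 225 176 122 125 130 129 127 137 161 172 175 181 182 185 184 185 187 185 184 180 178 175]
207 [232 232 232 232 232 232 232 233 233 233 224 175 122 125 130 130 125 135 161 173 177 180 184 184 185 185 186 185 183 180 177 174]
210 [232 233 231 232 231 232 232 232 230 232 225 177 123 124 130 129 125 136 160 173 179 181 183 184 185 185 186 187 182 180 177 172]
214 [234 233 232 232 232 231 231 232 232 232 233 198 128 124 129 129 126 136 160 172 176 180 182 183 185 185 185 185 184 180 180 172]
216 [208 231 222 215 215 213 214 214 214 215 214 189 128 125 129 131 124 135 162 174 171 177 178 177 177 179 182 180 179 178 168 158]
218 [175 213 215 214 214 215 215 215 214 214 215 194 146 126 127 128 153 206 232 234 232 233 233 233 233 231 212 209 230 233 233 233]
220 [136 190 207 211 204 182 156 131 124 124 122 120 122 124 126 120 117 119 122 128 147 188 222 231 232 231 232 232 231 231 228 230]
223 [ 71 108
[... 2584 characters left out ...]
 190 166]
 [217 218 213 219 216 186 128 121 174 210 228 229 229 225 225 222 229 226 226 217 196 144 114 127 141 149 146 150]
 [221 218 215 215 221 204 147 106 110 152 189 207 210 220 217 215 210 216 204 165 126 109 104 105 110 116 110 141]
 [223 225 222 218 220 215 189 124  93 104 119 138 157 180 179 176 156 146 133 110 110 115 115 117 116 108 111 127]
 [224 225 227 224 225 225 210 159 113 101  98 100  99 113 111 112 111 108 113 112 125 153 161 155 163 145 111 113]
 [222 222 225 224 226 228 227 205 174 147 115  98 103 101  90  96 105 106 106 119 155 202 219 216 216 188 127 111]
 [217 219 219 222 222 223 227 228 222 206 166 121 114 114 111 111 111 112 130 152 185 217 226 225 226 197 143 141]]
```

>>> {"fn": "jog_arm", "kwargs": {"motion": [[[3.5, 0, 0], 0], [[3.5, 0, 2], 0], [[3.5, 0, 4], 0], [[3.5, 0, 6], 0], [[3.5, 0, 8], 0]]}}

```text
t: 8.55
eef_pos: [474.4, -151.1, 237.2]
tcp_rot: [-3.142, 0.0, 0.407]
ft_force: [-1.0, 0.4, -1.9]
opening: 0.29
grip_force: 30.0
```

>>> {"fn": "jog_arm", "kwargs": {"motion": [[[0, 0, 2], 0], [[0, 0, 4], 0], [[0, 0, 6], 0], [[0, 0, 6], 0]]}}

```text
t: 8.95
eef_pos: [474.4, -151.1, 231.1]
tcp_rot: [-3.141, 0.0, 0.407]
ft_force: [-0.6, 0.0, -1.8]
opening: 0.29
grip_force: 30.0
```

>>> {"fn": "jog_arm", "kwargs": {"motion": [[[0, 0, 1.5], 0], [[0, 0, 3], 0], [[0, 0, 4.5], 0], [[0, 0, 5], 0]]}}

```text
t: 9.35
eef_pos: [474.5, -151.0, 226.2]
tcp_rot: [-3.141, 0.0, 0.407]
ft_force: [-0.5, 0.2, -2.4]
opening: 0.292
grip_force: 30.0
```

>>> {"fn": "jog_arm", "kwargs": {"motion": [[[0, 0, 1], 0], [[0, 0, 2], 0], [[0, 0, 3], 0], [[0, 0, 4], 0]]}}

```text
t: 9.75
eef_pos: [474.5, -151.1, 222.4]
tcp_rot: [3.141, -0.0, 0.407]
ft_force: [0.7, 0.5, -2.5]
opening: 0.292
grip_force: 30.0
```

Run:
```python
from m import *
g=np.mean([read_camera("side")["img"].astype(float) for i in range(3)],0)
cv2.imwrite("pics/p6.png",cv2.resize(g[195:235,320:370].astype(np.uint8),(750,600),interpolation=2))
```

```text
(no output)
```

View pics/p6.png

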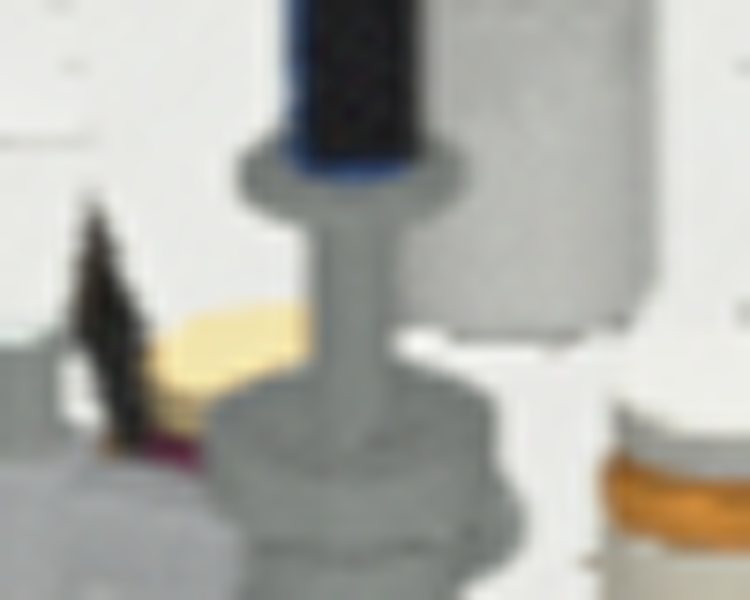

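>>> {"fn": "jog_arm", "kwargs": {"motion": [[[0, 0, 1], 0], [[0, 0, 2], 0], [[0, 0, 3], 0], [[0, 0, 4], 0]]}}

```text
t: 10.3
eef_pos: [474.5, -151.1, 218.3]
tcp_rot: [3.142, 0.0, 0.407]
ft_force: [0.4, 1.0, -1.8]
opening: 0.291
grip_force: 30.0
```

>>> {"fn": "jog_arm", "kwargs": {"motion": [[[0, 0, 1], 0], [[0, 0, 2], 0], [[0, 0, 3], 0]]}}

```text
t: 10.6
eef_pos: [474.5, -151.1, 215.3]
tcp_rot: [3.142, 0.0, 0.407]
ft_force: [0.7, -0.1, -2.2]
opening: 0.286
grip_force: 30.0
```

>>> {"fn": "jog_arm", "kwargs": {"motion": [[[0, 0, 1], 0], [[0, 0, 2], 0], [[0, 0, 3], 0]]}}

```text
t: 10.9
eef_pos: [474.5, -151.1, 212.3]
tcp_rot: [3.142, 0.0, 0.407]
ft_force: [-0.4, 0.4, -2.9]
opening: 0.287
grip_force: 30.0
```

>>> {"fn": "jog_arm", "kwargs": {"motion": [[[0, 0, 1], 0], [[0, 0, 2], 0], [[0, 0, 3], 0]]}}

```text
t: 11.2
eef_pos: [474.5, -151.1, 209.3]
tcp_rot: [3.141, -0.0, 0.407]
ft_force: [-0.1, 0.8, -2.4]
opening: 0.291
grip_force: 30.0
```

>>> {"fn": "jog_arm", "kwargs": {"motion": [[[0, 0, 0.8], 0], [[0, 0, 1.6], 0], [[0, 0, 2.4], 0], [[0, 0, 3.2], 0], [[0, 0, 4], 0]]}}

```text
t: 11.7
eef_pos: [475.0, -151.3, 206.1]
tcp_rot: [3.14, -0.001, 0.407]
ft_force: [-0.8, -0.0, 8.5]
opening: 0.287
grip_force: 30.0
```

>>> {"fn": "jog_arm", "kwargs": {"motion": [[[0, 0, 0.8], 0], [[0, 0, 1.6], 0], [[0, 0, 2.4], 0], [[0, 0, 3.2], 0], [[0, 0, 4], 0]]}}

```text
t: 12.2
eef_pos: [475.2, -151.3, 202.4]
tcp_rot: [3.14, -0.002, 0.407]
ft_force: [-0.1, 1.6, 8.6]
opening: 0.283
grip_force: 30.0
```

>>> {"fn": "jog_arm", "kwargs": {"motion": [[[0, 0, 1], 0], [[0, 0, 2], 0], [[0, 0, 3], 0], [[0, 0, 4], 0], [[0, 0, 5], 0]]}}

```text
t: 12.7
eef_pos: [475.2, -151.3, 197.4]
tcp_rot: [3.14, -0.002, 0.407]
ft_force: [-0.9, 0.9, 9.3]
opening: 0.287
grip_force: 30.0
```

>>> {"fn": "jog_arm", "kwargs": {"motion": [[[0, 0, 1], 0], [[0, 0, 2], 0], [[0, 0, 3], 0], [[0, 0, 4], 0], [[0, 0, 5], 0]]}}

```text
t: 13.2
eef_pos: [475.2, -151.3, 192.4]
tcp_rot: [3.14, -0.002, 0.407]
ft_force: [-0.2, 1.0, 9.0]
opening: 0.294
grip_force: 30.0
```

>>> {"fn": "jog_arm", "kwargs": {"motion": [[[0, 0, 1], 0], [[0, 0, 2], 0], [[0, 0, 3], 0], [[0, 0, 4], 0], [[0, 0, 5], 0]]}}

```text
t: 13.7
eef_pos: [475.2, -151.3, 187.4]
tcp_rot: [3.14, -0.002, 0.407]
ft_force: [0.0, 1.0, 9.0]
opening: 0.29
grip_force: 30.0
```

>>> {"fn": "jog_arm", "kwargs": {"motion": [[[0, 0, 0.6], 0], [[0, 0, 1.2], 0], [[0, 0, 1.8], 0], [[0, 0, 2.4], 0]]}}

```text
t: 14.1
eef_pos: [475.1, -151.3, 185.0]
tcp_rot: [3.14, -0.002, 0.407]
ft_force: [0.5, 0.9, 8.3]
opening: 0.287
grip_force: 30.0
```

Run:
```python
from m import *
g=np.mean([read_camera("side")["img"].astype(float) for i in range(3)],0)
print(state()["ft_force"],state()["eef_pos"])
cv2.imwrite("pics/p7.png",cv2.resize(g[200:250,320:370].astype(np.uint8),(600,600),interpolation=2))
```

```text
[-0.509664   -0.75943026  7.2344711 ] [ 475.09011453 -151.32230947  184.86386998]
```

View pics/p7.png

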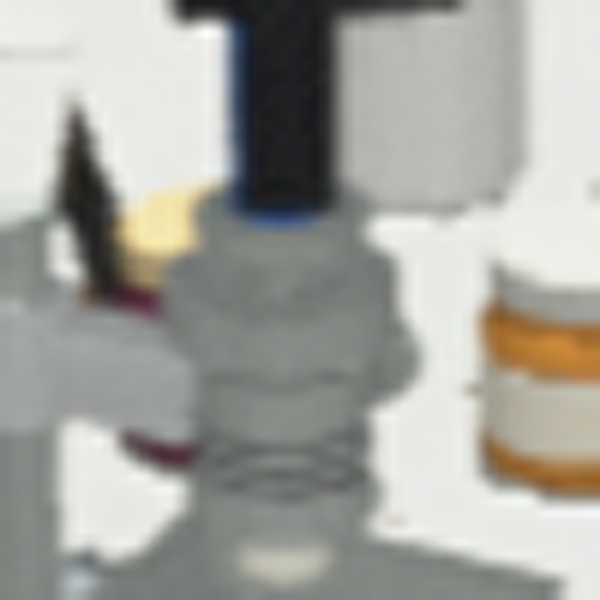

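>>> {"fn": "jog_arm", "kwargs": {"motion": [[[0, 0, 0.6], 0], [[0, 0, 1.2], 0], [[0, 0, 1.8], 0], [[0, 0, 2.4], 0]]}}

```text
t: 14.65
eef_pos: [475.2, -151.3, 182.6]
tcp_rot: [3.14, -0.002, 0.407]
ft_force: [-0.3, -0.1, 7.9]
opening: 0.29
grip_force: 30.0
```

>>> {"fn": "jog_arm", "kwargs": {"motion": [[[0, 0, 0.6], 0], [[0, 0, 1.2], 0], [[0, 0, 1.8], 0], [[0, 0, 2.4], 0]]}}

```text
t: 15.05
eef_pos: [475.2, -151.3, 180.1]
tcp_rot: [3.14, -0.002, 0.407]
ft_force: [0.1, 0.6, 8.1]
opening: 0.29
grip_force: 30.0
```

>>> {"fn": "jog_arm", "kwargs": {"motion": [[[0, 0, 0.4], 0], [[0, 0, 0.8], 0], [[0, 0, 1.2], 0], [[0, 0, 1.6], 0], [[0, 0, 2], 0]]}}

```text
t: 15.55
eef_pos: [475.1, -151.3, 178.1]
tcp_rot: [3.14, -0.002, 0.407]
ft_force: [-0.4, 0.7, 8.2]
opening: 0.286
grip_force: 30.0
```

>>> {"fn": "jog_arm", "kwargs": {"motion": [[[0, 0, 0.4], 0], [[0, 0, 0.8], 0], [[0, 0, 1.2], 0], [[0, 0, 1.6], 0]]}}

```text
t: 15.95
eef_pos: [475.1, -151.3, 176.4]
tcp_rot: [3.14, -0.001, 0.407]
ft_force: [0.3, 1.6, 2.2]
opening: 0.287
grip_force: 30.0
```

>>> {"fn": "jog_arm", "kwargs": {"motion": [[[0, 0, 0.3], 0], [[0, 0, 0.6], 0], [[0, 0, 0.9], 0]]}}

```text
t: 16.25
eef_pos: [474.4, -151.1, 174.5]
tcp_rot: [-3.141, 0.0, 0.407]
ft_force: [0.0, -0.6, -2.7]
opening: 0.286
grip_force: 30.0
```

Run:
```python
from m import *
d=[read_camera("side") for i in range(3)]
print(state()["ft_force"],state()["eef_pos"])
for r in cut_out("sleeve",d[-1])[:2]: print(r["p"],r["box"])
g=np.mean([x["img"].astype(float) for x in d],0)
cv2.imwrite("pics/p8.png",cv2.resize(g[210:285,300:375].astype(np.uint8),(600,600),interpolation=2))
```

```text
[-0.2741841   0.22982283 -2.56002083] [ 474.4455698  -151.08299306  174.55666372]
0.43 [339.1, 247.6, 346.8, 263.9]
```

View pics/p8.png

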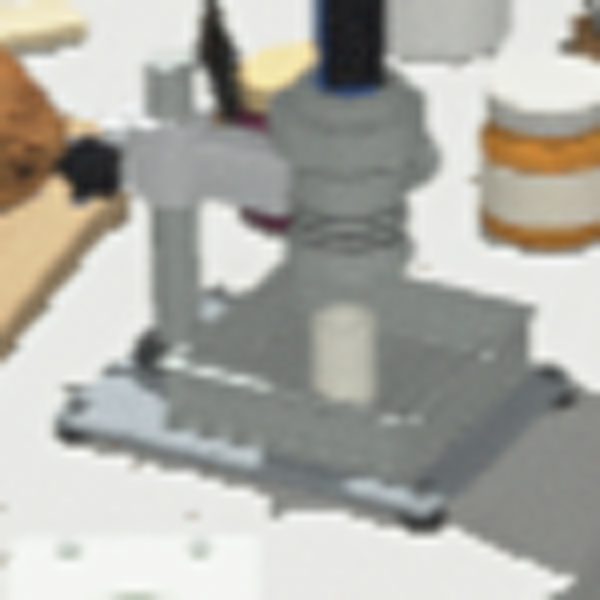

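>>> {"fn": "jog_arm", "kwargs": {"motion": [[[0, 0, -6], 0], [[0, 0, -14], 0], [[0, 0, -22], 0], [[0, 0, -30], 0], [[0, 0, -38], 0]]}}

```text
t: 16.95
eef_pos: [474.5, -151.1, 213.7]
tcp_rot: [3.141, -0.0, 0.407]
ft_force: [-0.4, -0.6, -2.3]
opening: 0.291
grip_force: 30.0
```

>>> {"fn": "jog_arm", "kwargs": {"motion": [[[0, 0, -8], 0], [[0, 0, -18], 0], [[0, 0, -30], 0], [[0, 0, -45], 0], [[0, 0, -55], 0]]}}

```text
t: 17.45
eef_pos: [474.7, -151.1, 269.2]
tcp_rot: [3.141, -0.001, 0.407]
ft_force: [0.5, 0.3, -2.6]
opening: 0.288
grip_force: 30.0
```

Run:
```python
from m import *
s=state();print(s['eef_pos'],s['ft_force'],s['opening'],s['tcp_rot'],shift((462.4,129.2,268)))
```

```text
[ 474.66836942 -151.14783502  269.24373198] [ 0.51139068  0.2800191  -2.63622553] 0.28817769641869223 [ 3.14059419e+00 -7.82098007e-04  4.06811815e-01] [  99.66085818 -262.32338557    1.05975826]
```

>>> {"fn": "jog_arm", "kwargs": {"motion": [[[14, -37, 0], 0], [[30, -79, 0], 0], [[46, -121, 0], 0], [[62, -163, 0], 0], [[78, -205, 0], 0]]}}

```text
t: 17.95
eef_pos: [464.7, 69.7, 268.2]
tcp_rot: [3.141, -0.0, 0.406]
ft_force: [0.4, 0.7, -1.7]
opening: 0.289
grip_force: 30.0
```

>>> {"fn": "jog_arm", "kwargs": {"motion": [[[10, -27, 0], 0], [[18, -48, 0], 0], [[21.5, -57, 0], 0], [[21.5, -57, 0], 0], [[21.5, -57, 0], 0]]}}

```text
t: 18.45
eef_pos: [462.3, 128.3, 267.7]
tcp_rot: [3.141, 0.0, 0.407]
ft_force: [0.1, 0.5, -2.5]
opening: 0.291
grip_force: 30.0
```

>>> {"fn": "jog_arm", "kwargs": {"motion": [[[0, 0, 20], 0], [[0, 0, 40], 0], [[0, 0, 50], 0], [[0, 0, 50], 0], [[0, 0, 50], 0]]}}

```text
t: 18.95
eef_pos: [462.6, 128.5, 218.2]
tcp_rot: [3.141, -0.0, 0.406]
ft_force: [-0.3, -0.1, -1.8]
opening: 0.291
grip_force: 30.0
```

Run:
```python
from m import *
s=state();print(s['eef_pos'],s['ft_force'],s['opening'],s['tcp_rot'],shift((462.4,129.2,180)))
```

```text
[462.61181539 128.46715957 218.18093181] [-0.25871834 -0.13372353 -1.82544855] 0.2910425342235105 [ 3.14138051e+00 -2.81328062e-04  4.06094224e-01] [ 0.08415976 -0.76501125 38.18079556]
```

>>> {"fn": "jog_arm", "kwargs": {"motion": [[[0, -0.7, 12], 0], [[0, -0.7, 24], 0], [[0, -0.7, 32], 0], [[0, -0.7, 38], 0], [[0, -0.7, 43], 0]]}}

```text
t: 19.45
eef_pos: [462.2, 129.5, 174.7]
tcp_rot: [3.141, -0.001, 0.407]
ft_force: [0.4, 0.4, -2.4]
opening: 0.291
grip_force: 30.0
```

>>> {"fn": "jog_arm", "kwargs": {"motion": [[[0, 0, 4], 0], [[0, 0, 9], 0], [[0, 0, 15], 0], [[0, 0, 22], 0], [[0, 0, 30], 0]]}}

```text
t: 19.95
eef_pos: [462.0, 129.5, 144.2]
tcp_rot: [3.141, -0.0, 0.407]
ft_force: [0.3, 0.1, -1.7]
opening: 0.288
grip_force: 30.0
```

>>> {"fn": "jog_arm", "kwargs": {"motion": [[[0, 0, 8], 0], [[0, 0, 15], 0], [[0, 0, 20], 0], [[0, 0, 24], 0], [[0, 0, 26], 0]]}}

```text
t: 20.45
eef_pos: [461.9, 129.5, 118.3]
tcp_rot: [-3.142, 0.0, 0.407]
ft_force: [-0.5, -0.2, -2.5]
opening: 0.29
grip_force: 30.0
```

>>> {"fn": "jog_arm", "kwargs": {"motion": [[[0, 0, 1], 0], [[0, 0, 2], 0], [[0, 0, 3], 0], [[0, 0, 4], 0], [[0, 0, 4], 0]]}}

```text
t: 20.95
eef_pos: [461.9, 129.5, 114.7]
tcp_rot: [3.141, 0.0, 0.407]
ft_force: [-0.9, 0.9, -2.7]
opening: 0.292
grip_force: 30.0
```

>>> {"fn": "jog_arm", "kwargs": {"motion": [[[0, 0, 0.4], 0], [[0, 0, 0.8], 0], [[0, 0, 1.2], 0]]}}

```text
t: 21.25
eef_pos: [461.9, 129.6, 113.5]
tcp_rot: [3.141, -0.0, 0.407]
ft_force: [-0.6, 0.4, -2.4]
opening: 0.292
grip_force: 30.0
```

>>> {"fn": "jog_arm", "kwargs": {"motion": [[[0, 0, 0.3], 0], [[0, 0, 0.6], 0], [[0, 0, 0.9], 0]]}}

```text
t: 21.55
eef_pos: [462.4, 129.5, 113.2]
tcp_rot: [3.141, -0.001, 0.407]
ft_force: [-2.2, -1.7, 11.2]
opening: 0.29
grip_force: 30.0
```

>>> {"fn": "jog_arm", "kwargs": {"motion": [[[0, 0, -0.5], 0], [[0, 0, -0.5], 0]]}}

```text
t: 21.75
eef_pos: [462.1, 129.5, 113.3]
tcp_rot: [3.141, -0.001, 0.407]
ft_force: [0.0, 0.2, 3.8]
opening: 0.289
grip_force: 30.0
```

>>> {"fn": "jog_arm", "kwargs": {"motion": [[[0, 0, 0], 0], [[0, 0, 0], 0], [[0, 0, 0], 0], [[0, 0, 0], 0], [[0, 0, 0], 0]], "grip": 0}}

```text
t: 22.25
eef_pos: [461.9, 129.6, 113.0]
tcp_rot: [3.142, 0.0, 0.407]
ft_force: [-0.1, -0.5, -0.3]
opening: 0.651
grip_force: 0.0
```

>>> {"fn": "jog_arm", "kwargs": {"motion": [[[0, 0, 0], 0], [[0, 0, 0], 0], [[0, 0, 0], 0], [[0, 0, 0], 0], [[0, 0, 0], 0]]}}

```text
t: 22.75
eef_pos: [462.0, 129.5, 113.1]
tcp_rot: [3.141, -0.0, 0.407]
ft_force: [-0.1, -0.2, 0.5]
opening: 0.994
grip_force: 0.0
```

>>> {"fn": "jog_arm", "kwargs": {"motion": [[[0, 0, -10], 0], [[0, 0, -35], 0], [[0, 0, -65], 0], [[0, 0, -100], 0], [[0, 0, -130], 0]]}}

```text
t: 23.25
eef_pos: [461.8, 129.6, 245.5]
tcp_rot: [3.141, -0.001, 0.407]
ft_force: [0.5, 0.2, -0.2]
opening: 1.001
grip_force: 0.0
```

>>> {"fn": "jog_arm", "kwargs": {"motion": [[[0, 30, 0], 0], [[0, 60, 0], 0], [[0, 100, 0], 0], [[0, 120, 0], 0], [[0, 120, 0], 0]]}}

```text
t: 23.75
eef_pos: [510.1, 17.5, 243.6]
tcp_rot: [3.141, -0.001, 0.404]
ft_force: [0.5, 0.0, 1.5]
opening: 1.001
grip_force: 0.0
```

Run:
```python
from m import *
s=read_camera("side")
for n in("drift","sleeve","fill0","jar_berry","jar_orange","flour","bell"):
    for r in cut_out(n,s)[:2]: print(n,round(r["p"],2),r["box"])
print(blue(s),state()["eef_pos"])
cv2.imwrite("pics/p9.png",cv2.resize(s["img"][180:330,240:440],(800,600),interpolation=2))
```

```text
drift 0.64 [309.7, 261.8, 326.7, 290.3]
sleeve 0.66 [341.5, 248.2, 347.5, 261.7]
fill0 0.81 [270.8, 339.0, 304.3, 373.1]
fill0 0.65 [247.7, 368.6, 285.1, 410.9]
jar_berry 0.6 [335.1, 216.4, 346.3, 224.1]
jar_orange 0.78 [360.2, 215.4, 377.0, 243.9]
jar_orange 0.66 [300.8, 277.6, 334.3, 317.7]
flour 0.75 [346.6, 182.5, 366.3, 218.4]
flour 0.19 [307.4, 218.6, 373.0, 276.6]
bell 0.63 [383.1, 194.9, 405.3, 212.4]
(array([312, 262,  10,  24, 192], dtype=int32), array([316.72916667, 272.98958333])) [509.1827096   20.08056169 243.2559351 ]
```

View pics/p9.png

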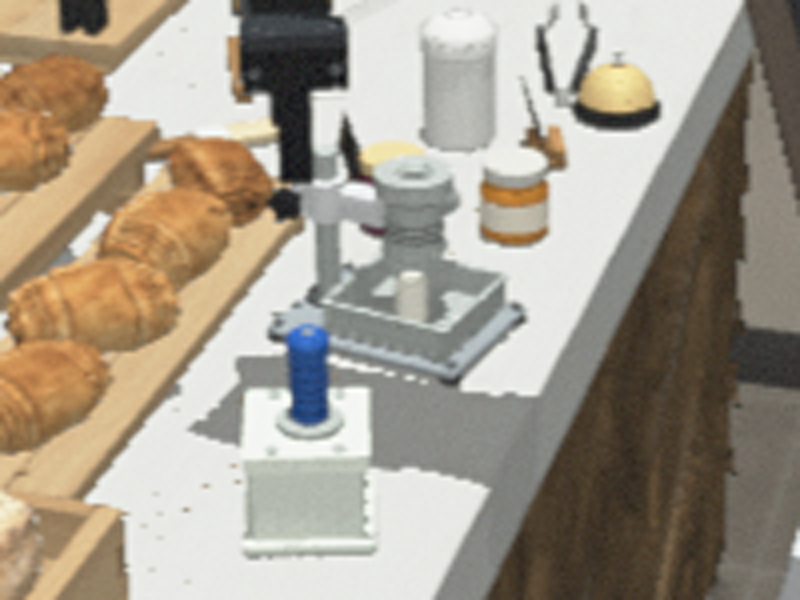

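The picture shows the drift upright in its holder (crop 308,380), its blue centroid within 0.2 px of where it started. The sleeve stands in the tray (crop 412,295), and nothing around the stand has moved.

>>> {"fn": "jog_arm", "kwargs": {"motion": [[[0, 0, 0], 0], [[0, 0, 0], 0], [[0, 0, 0], 0]]}}

```text
t: 24.45
eef_pos: [509.4, 19.4, 243.1]
tcp_rot: [3.142, 0.0, 0.407]
ft_force: [0.3, 0.6, -0.4]
opening: 0.999
grip_force: 0.0
```

```bash
python3 -c "
from cell import job_done
print(job_done())"
```

```text
the job is handed in; nothing more can be done
None
```

The sleeve is pressed out and standing in the drip tray, the drift hangs back in its holder, nothing around the stand was disturbed, and the job is handed in at about 24.5 s of robot time.

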